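Bring the loupe arm over a fossil tooth and hold it

TASK

Set the plaster block with the fossil tooth upright on the bench midway between the green-capped and blue-capped jars and let go of it. Then pinch the grip of the telescoping loupe arm so that its red lock button is squeezed fully in, draw the arm out until its yellow pointer stands at the red clip on the scale, and finish while still holding it there with the button squeezed, because it springs back when let go. Leave the jars and everything else on the bench where they are.

Things in the scene. Friction and masses are not known exactly. Their poses are not given: they have to be found in the camera images.
- specimen: White plaster block 44 (x) x 34 (y) x 30 mm high, 140 g, loose, with a brown conical tooth (26 mm wide at its foot) standing in the middle of its top up to 56 mm height. Origin: centre of its underside, z up. Best gripped by the block, from above. Starts standing on the bench on the robot's side of the stand.
- jar_green: Small jar with green cap, 40 mm diameter, 60 mm high, loose, 120 g; origin at the centre of its underside. The two jars stand 110 mm apart (centres), in line under the path of the loupe, beyond the end of the scale; which is nearer the stand varies. The specimen belongs at the midpoint of their centres.
- jar_blue: The other jar, blue cap, same size.
- stand: Fixed loupe stand; origin on the bench below the grip of the retracted arm; z up; yaw varies. The arm extends along its +y; scale and button are on its +x side. Grey sleeve 36 mm wide, z 87 to 123 mm, y -215 to -35 mm, holds the brass tube (18 mm thick, at x 0, z 105 mm). Aluminium scale ledge: x 22 to 54, y -60 to 225 mm, top at z 85 mm, ticks 10 mm apart.
- loupe_arm (a joint): Extension of the telescoping arm, m: 0 fully retracted and locked (the start), grows as it slides to the stand's +y, stop at 0.20. A spring pulls it back with about 3 N at 0 and 5 N at 0.16; it slides only while the button is in, and runs back to 0 when let go.
- release (a joint): Travel of the red lock button, m: 0 out, 0.006 fully in (about 8 N; lock free from 0.0045 on, to which it comes out if let go with the arm extended). Pressed towards the stand's -x; springs back out.
- grip (a point): Centre of the black grip block at button height, 140 mm above the bench; moves with the arm. Block 36 mm across (stand x), 30 mm long (stand y), top 22 mm above this point. Pinch from above, fingers closing along the stand's x: one pad on the plain -x face, one on the button (+x): 44 mm across with the button out, 38 mm with it in.
- button_face (a point): Centre of the outer face of the red button (22 mm along y, 26 mm high), 26 mm to the stand's +x of the grip point when out, 20 mm when in.
- pointer (a point): Tip of the yellow pointer on the arm, 3 mm wide, 36 mm to +x and 40 mm to +y of the grip point in the stand's axes, just above the scale ledge. Moves with the arm.
- lens (a point): Centre of the round loupe (66 mm outside diameter, z 98 to 112 mm) at the arm's end, 200 mm to the stand's +y of the grip point. With the pointer at the clip it stands over the midpoint of the jars.
- clip: Red clip fixed on the scale ledge: the mark to reach. Origin: middle of its foot on the ledge top; yaw as the stand. Tab 4 mm thick along y, 20 mm high. It sits at stand x 46 mm, y 160 to 210 mm: the arm must extend 120 to 170 mm. The midpoint of the jars lies 160 mm to +y and 46 mm to -x of it (stand axes).
- flask: Bystander: steel flask, 70 mm diameter, 190 mm high; origin under its centre.
- cup: Bystander: small clear plastic cup, 48 mm diameter, 50 mm high.
- brush: Bystander: brush lying on the bench beyond the stand.
- glue: Bystander: white bottle with orange cap, 44 mm diameter, 110 mm high.
- fragment: Bystander: dark brown bone fragment, about 125 mm long, 47 mm high.
- pick: Bystander: screwdriver-like pick lying on the bench beyond the stand.
Mind the look-alikes: they are no part of the job. Leave any pink or purple look-alike of the specimen alone.

How it is judged:
By the outcome, as a careful person would: the job done as asked, in the order asked, and still so for the second after the job is handed in, while the arm keeps its last pose, push and grip.
It also fails if it takes over 51 s, if anything falls off the work surface, if the arm or the gripper's body presses on something with over 40 N, if the wrist force passes 120 N, or if a joint passes its speed limit or range.

ROBOT

A 6-joint arm with a two-finger parallel gripper is mounted at the origin on the work surface. World frame = base frame: x ahead of the robot, y to its left, z up, the work surface at z = 0. Lengths are in mm, angles in rad, forces in N, time in s.
With the tool pointing down it reaches from about 400 to 925 mm from the base axis. Payload 12.5 kg.
Tool frame: the origin (TCP) lies between the finger pads; the fingertips stand 19 mm ahead of it and the grasp point (between the pads) is the TCP (env.nose_length is the distance from the TCP to the fingertips, in mm); z points along the fingers, y is the line along which they close (so a half turn about z gives the same grasp; the last joint's range is limited). The gripper opens to 95 mm and grips with 3 to 60 N. Pads are 20 mm wide; open, the fingers measure 119 mm over their backs; the gripper's body (75 mm by 180 mm) begins 59 mm behind the grasp point.
Start: joints at [-1.412, 0.491, 1.559, -0, 1.092, -0.106], TCP at [163.595, -603.226, 233.661] pointing down, gripper open.
Joint ranges: [-3.1, 3.1], [-0.84, 2.19], [0.05, 2.79], [-1.13, 4.28], [0.06, 2.93], [-2.69, 2.69]. Speed limits (rad/s): [2.22, 2.22, 2.79, 3.14, 3.14, 3.14].

INTERFACE

Orientations are given as [roll, pitch, yaw] about the fixed x, y, z axes, in that order (R = Rz(yaw) Ry(pitch) Rx(roll)).
In Python, from cell import env gives the robot as it stands. The module is installed in compiled form; this text tells all that it offers.
- The arm moves only by the tool drive_tool, never from a script. Its argument "rows" is a list that holds one entry, the list of rows, each a list of 7 numbers: the shift along the tool's x, y, z scaled (see below), then the turn, a rotation vector about the tool's x, y, z scaled (see below), then the opening, from 0 (shut) to 1 (fully open). In form: [[[tx, ty, tz, ax, ay, az, jaw], ...]]. A call has 1 to 5 rows; each row shifts and turns the commanded pose from where the row before left it, along the tool's axes as they then stand; what a row does not reach is not made up. The controller multiplies each number of a shift by 250 mm and each number of a turn by 180 degrees. A row lasts 1/8 s, in which the tool goes at most 62.5 mm and 10.7 degrees, less where a joint would pass 70% of its speed; a pose out of reach is approached as far as the arm can. A call with a number of a shift or a turn outside -1 to 1 is refused whole. A call with a gripper value outside its range is refused whole. The fingers move at their own pace and stop on an object; the grip force is fixed at half the most. Time passes only in rows, so rows that do not move let the fingers close. It gives the time, the measured TCP pose, the force, the opening and the grip force at its end, in the units of the state.
- env.state(): the state, without advancing time (a new reading comes with each control period).
- env.read_camera(name): name is "scene" or "top" or "wrist"; returns a dict with "color" (480x640x3 uint8, blue, green, red), "camera_matrix" (3x3 intrinsics, pixels), "pose" (4x4, takes a point from camera to world coordinates). Camera axes: x right, y up, looking along -z (the intrinsics and any distortion apply to the point x, -y, -z); pixel columns grow to the right and rows downward; lengths in mm; the calibration is good to about 2 mm. A picture is of the moment at which its call begins. There is no depth.
- env.job_done(): hands the job in; it is judged then, once.
Trained networks look in a picture, given as the dict that the camera call returned (one of the last four; its "shot" number tells which), for a name from the list of things; names that differ only in an ending like _2 or _b are one class to them, and where a whole thing is asked for, a point or a joint stands for the part that bears it (a point fixed in the world has none). Each returns a list of dicts, best first, with "score" (0 to 1); they miss things now and then, are a little off and sometimes report something else, mostly with a low value. They report only what shows in the picture. A call takes as long as a camera call. They do not tell look-alikes from the thing itself.
- env.search_frame(name, picture): "at" ([x, y, z] in mm, in the coordinates of the camera as it stood for that picture, good to about 4 mm: the middle of the surface that is visible of it).
- env.place_of(name, picture): "at" ([x, y, z] in mm, in the coordinates of the camera as it stood for that picture, good to about 4 mm: a listed point, or the origin of a listed thing).
The state is a dict: "t": time; "joints": joint angles; "qvel": joint speeds; "tau": joint torques, N m; "eef_pos": TCP position; "tcp_rot": TCP orientation; "ft_force": force on the tool from outside, world axes, zero at the start; "moment": the same for the moment, N m; "opening": opening from 0.0 (shut) to 1.0 (fully open); "grip_force": force on a finger pad.
Only numpy, scipy, OpenCV 4.12 (cv2) and the standard library are available. Lean on these libraries where they do the work, as an engineer would, in place of code of your own. Each camera call takes 0.05 s, during which the arm holds its last target. There are 200 camera calls.

## Working session

There is one attempt and no reset: what is moved stays moved. The work goes in short steps, Python scripts to look and compute and a tool call to move; the robot and the scene stay as the last step left them, time stands still between calls to the robot, and variables do not carry over. Pictures are saved under pics/ and viewed, at most 10 in all, crops included, and the job is handed in when it is done.

Besides the shell and the picture viewer there is one more tool, called after ">>>" as a command line: name --argument value ..., lists and objects as JSON in quotes. drive_tool: Moves the arm, as the interface text tells. Its arguments: {"type":"object","properties":{"rows":{"type":"array","items":{"type":"array","items":{"type":"array","items":{"type":"number","minimum":-1,"maximum":1}}}}},"required":["rows"]}

```bash
mkdir -p pics; cat > h.py <<'E'
from cell import env
import numpy as np, cv2
def w(p,at): return (p["pose"]@np.r_[at,1])[:3]
def proj(p,X):
    c=np.linalg.inv(p["pose"])@np.r_[X,1]; K=p["camera_matrix"]
    u=K@np.array([c[0],-c[1],-c[2]]); return u[:2]/u[2]
def ray(p,uv,z):
    K=p["camera_matrix"]; d=np.linalg.inv(K)@np.r_[uv,1]; d=np.array([d[0],-d[1],-d[2]])
    d=p["pose"][:3,:3]@d; o=p["pose"][:3,3]; return o+d*(z-o[2])/d[2]
E
python3 - <<'E'
from h import *
np.set_printoptions(precision=1,suppress=True)
for c in ["scene","top"]:
    p=env.read_camera(c); cv2.imwrite(f"pics/{c}0.png",p["color"])
    print(c,p["pose"][:3,3])
    for n in ["specimen","jar_green","jar_blue","stand","grip","button_face","pointer","lens","clip","flask","cup","glue","fragment"]:
        for d in env.place_of(n,p)[:3]:
            if d["score"]>.2:
                X=w(p,d["at"]); print(n,round(d["score"],2),X,proj(p,X))
print(env.state())
E
```

```text
scene [ 867.9  637.  1079.1]
specimen 0.93 [412.5 -96.7   0.2] [314.4 177.3]
specimen 0.69 [520.7 -54.2   5.4] [282.4 209.1]
specimen 0.67 [438.   -0.   -0.5] [327.6 211.8]
jar_green 0.57 [620.3  98.6  -2.6] [277.8 284.4]
jar_blue 0.58 [632.9 203.5   1.8] [298.9 326.7]
jar_blue 0.4 [ 586.6 -209.9   -0.2] [223.1 175.4]
stand 0.85 [ 589.1 -209.2   -4.5] [222.5 177.3]
grip 0.72 [ 588.2 -209.2  141.8] [214.1 132.8]
button_face 0.72 [ 778.6 -220.8    2.1] [142.2 207.3]
button_face 0.63 [ 617.1 -213.5  142.7] [200.4 136.6]
pointer 0.56 [ 625.2 -176.3   90.5] [208.6 166.4]
lens 0.62 [606.9 -13.8 106.8] [252.6 211.9]
clip 0.54 [660.8  -6.1  85.4] [231.3 232.6]
flask 0.75 [436.2  -3.9  -0.1] [327.4 210.1]
flask 0.6 [523.7 475.4   3.4] [429.1 415.4]
cup 0.92 [651.2 408.4   1.3] [349.1 421.5]
glue 0.62 [302.2 401.4   5.5] [496.5 323.4]
glue 0.26 [ 615.  -211.8  145.7] [201.5 135.7]
fragment 0.79 [370.1 197.8   1.3] [406.2 263.6]
top [ 375.2  117.9 1459.3]
specimen 0.53 [432.8  -7.4  -2.5] [375.2 298.4]
specimen 0.52 [409.5 -98.   -2.2] [410.1 308.3]
specimen 0.48 [518.4 -51.6   0.9] [392.6 265.
[... 426 characters left out ...]
 226.8]
clip 0.46 [655.5 -14.4  84.5] [382.  207.6]
flask 0.76 [521.1 471.3  -1.4] [193.3 260.1]
cup 0.72 [ 592.5 -209.4   -2.8] [452.6 239.3]
cup 0.7 [649.2 412.6  -2.9] [218.2 212.8]
glue 0.88 [303.4 404.4   0.8] [214.2 345. ]
fragment 0.77 [363.5 192.6  -1.7] [297.5 323.4]
fragment 0.32 [ 610.8 -210.2  139.2] [466.2 223.3]
{'t': 1.4, 'joints': array([-1.4,  0.5,  1.6, -0. ,  1.1, -0.1]), 'qvel': array([ 0.,  0.,  0.,  0., -0., -0.]), 'tau': array([ -0. , -61.2, -25.8,   0.1,   0. ,   0. ]), 'eef_pos': array([ 163.6, -603.2,  233.7]), 'tcp_rot': array([3.1, 0. , 0.3]), 'ft_force': array([-1.2, -0.5,  0.2]), 'moment': array([ 0., -0., -0.]), 'grip_force': 0.0, 'opening': 0.9989094592355092}
```

```bash
python3 - <<'E'
import cv2
a=cv2.imread("pics/scene0.png")[120:360,130:450]; cv2.imwrite("pics/c0.png",cv2.resize(a,(800,600),interpolation=cv2.INTER_CUBIC))
b=cv2.imread("pics/top0.png")[160:360,260:500]; cv2.imwrite("pics/c1.png",cv2.resize(b,(720,600),interpolation=cv2.INTER_CUBIC))
E
```

```text
(no output)
```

View pics/c0.png

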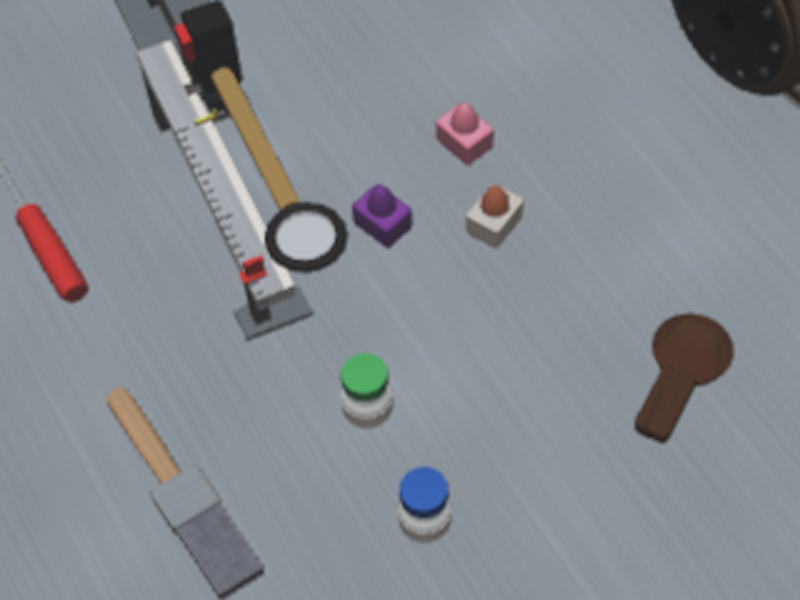

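View pics/c1.png

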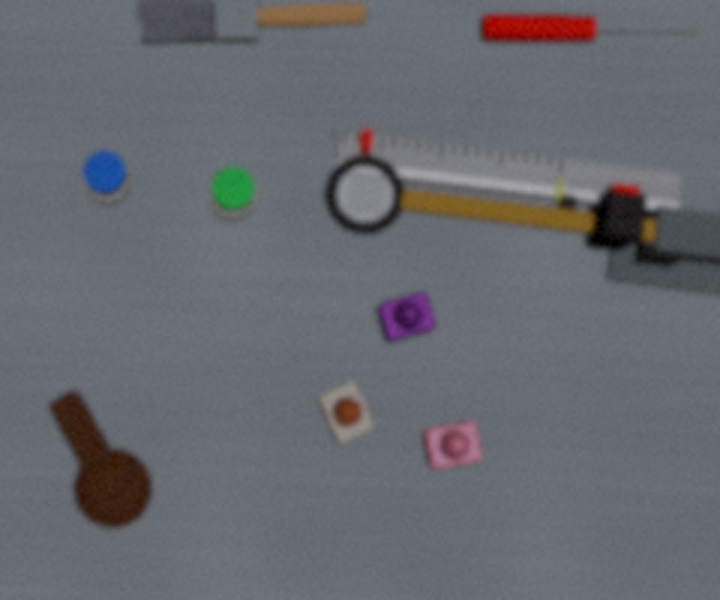

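```bash
cat >> h.py <<'E'
def go(target,yaw=None):
    from scipy.spatial.transform import Rotation as R
    s=env.state(); M=R.from_euler('xyz',s["tcp_rot"]); d=np.array(target)-s["eef_pos"]
    t=M.inv().apply(d)/250
    print("pos",s["eef_pos"].round(1),"rot",s["tcp_rot"].round(4),"t",round(s["t"],2),"shift units",t.round(3))
    if yaw is not None:
        r=(M.inv()*R.from_euler('xyz',[np.pi,0,yaw])).as_rotvec(); print("turn units",(r/np.pi).round(4))
E
python3 - <<'E'
from h import *
go([330,-400,230],.44); go([437,-4,230])
a=cv2.imread("pics/top0.png")
h=cv2.cvtColor(a,cv2.COLOR_BGR2HSV)[285:315,362:390]
print(h[15,:,:].tolist()[::3])
E
```

```text
pos [ 163.6 -603.2  233.7] rot [3.1415 0.     0.2648] t 1.4 shift units [ 0.855 -0.61   0.015]
turn units [ 0.      0.     -0.0558]
pos [ 163.6 -603.2  233.7] rot [3.1415 0.     0.2648] t 1.4 shift units [ 1.683 -2.027  0.014]
[[108, 26, 116], [109, 24, 117], [105, 15, 101], [14, 43, 125], [7, 138, 98], [8, 126, 109], [12, 34, 135], [15, 12, 131], [102, 28, 119], [106, 29, 114]]
```

>>> drive_tool --rows '[[[0.17, -0.12, 0, 0, 0, 0, 0.7], [0.17, -0.12, 0, 0, 0, 0, 0.7], [0.17, -0.12, 0, 0, 0, 0, 0.7], [0.17, -0.12, 0, 0, 0, 0, 0.7], [0.17, -0.12, 0, 0, 0, 0, 0.7]]]'

```text
t: 2.02
eef_pos: [330.3, -401.5, 233.8]
tcp_rot: [3.141, -0.0, 0.265]
ft_force: [0.6, -0.3, -0.2]
opening: 0.703
grip_force: 0.0
```

>>> drive_tool --rows '[[[0.12, -0.2, 0, 0, 0, 0, 0.7], [0.12, -0.2, 0, 0, 0, 0, 0.7], [0.12, -0.2, 0, 0, 0, 0, 0.7], [0.12, -0.2, 0, 0, 0, 0, 0.7], [0.12, -0.2, 0, 0, 0, 0, 0.7]]]'

```text
t: 2.65
eef_pos: [409.1, -120.6, 233.9]
tcp_rot: [3.141, -0.001, 0.264]
ft_force: [0.5, -0.3, 0.9]
opening: 0.702
grip_force: 0.0
```

>>> drive_tool --rows '[[[0.1, -0.2, 0, 0, 0, 0, 0.7], [0.1, -0.2, 0, 0, 0, 0, 0.7], [0, 0, 0, 0, 0, -0.05, 0.7]]]'

```text
t: 3.02
eef_pos: [431.1, -9.5, 233.8]
tcp_rot: [3.142, -0.0, 0.428]
ft_force: [-0.4, -0.4, 0.4]
opening: 0.701
grip_force: 0.0
```

```bash
python3 - <<'E'
from h import *
np.set_printoptions(precision=1,suppress=True)
p=env.read_camera("wrist"); cv2.imwrite("pics/w0.png",p["color"]); print(p["pose"][:3,3])
for d in env.place_of("specimen",p): X=w(p,d["at"]); print(round(d["score"],2),X,proj(p,X))
np.savez("w0.npz",K=p["camera_matrix"],P=p["pose"])
go([437,-4,100],.44)
E
```

```text
[496.9  20.5 384.3]
0.68 [518.5 -51.5  -3.6] [383.7 156.5]
0.59 [434.   -1.8  -1.1] [309.9 208.1]
0.59 [413.5 -94.6   0.6] [375.8 257.2]
pos [430.9 -11.8 233.7] rot [ 3.1 -0.   0.4] t 3.12 shift units [ 0.  -0.   0.5]
turn units [ 0. -0. -0.]
```

View pics/w0.png

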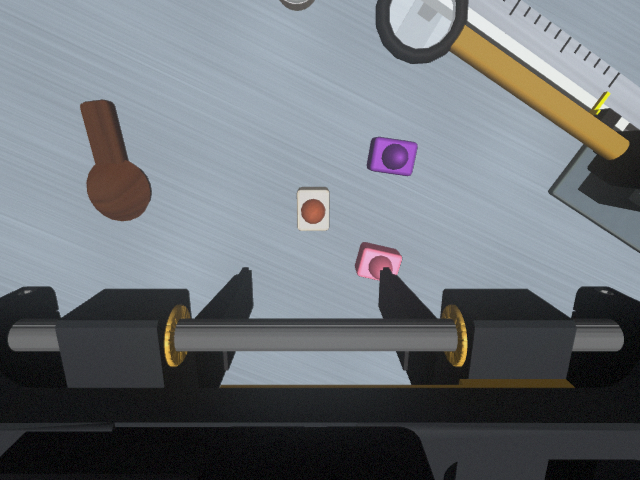

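The wrist view shows three look-alikes: purple at (393,156), pink at (379,262) and the white block with the brown tooth at (313,209). The white one is the specimen, and it is nearly aligned with the gripper.

```bash
python3 - <<'E'
from h import *
np.set_printoptions(precision=3,suppress=True)
a=cv2.imread("pics/w0.png"); z=np.load("w0.npz"); p={"camera_matrix":z["K"],"pose":z["P"]}
h=cv2.cvtColor(a,cv2.COLOR_BGR2HSV).astype(int)
m=np.zeros(a.shape[:2],np.uint8); sub=h[170:250,280:350]
m[170:250,280:350]=(((sub[...,0]<30)|(sub[...,0]>170))&(sub[...,2]>80))*255
c=max(cv2.findContours(m,0,1)[0],key=cv2.contourArea)
W=np.array([ray(p,q[0],30)[:2] for q in c],np.float32); r=cv2.minAreaRect(W); print(r)
b=cv2.boxPoints(r); print(b, [proj(p,np.r_[q,30]) for q in b])
go([434,-2,233.7],.43)
E
```

```text
((439.6834411621094, -3.055999755859375), (45.11115264892578, 32.69392776489258), 23.732553482055664)
[[412.456   2.831]
 [425.614 -27.098]
 [466.911  -8.943]
 [453.752  20.986]] [array([297.   , 229.961]), array([328.238, 230.365]), array([329.257, 187.071]), array([297.   , 186.637])]
pos [430.9 -11.8 233.7] rot [ 3.141 -0.     0.426] t 3.12 shift units [ 0.027 -0.031  0.   ]
turn units [ 0.    -0.    -0.001]
```

>>> drive_tool --rows '[[[0.04, -0.02, 0.2, 0, 0, 0, 0.7], [0, 0, 0.22, 0, 0, 0, 0.7], [0, 0, 0.22, 0, 0, 0, 0.7], [0, 0, 0.16, 0, 0, 0, 0.7], [0, 0, 0.045, 0, 0, 0, 0.7]]]'

```text
t: 3.75
eef_pos: [437.2, -4.7, 20.7]
tcp_rot: [-3.14, 0.003, 0.418]
ft_force: [0.9, -1.0, 1.0]
opening: 0.703
grip_force: 0.0
```

>>> drive_tool --rows '[[[0, 0, 0, 0, 0, 0, 0.1], [0, 0, 0, 0, 0, 0, 0.1], [0, 0, 0, 0, 0, 0, 0.1], [0, 0, 0, 0, 0, 0, 0.1], [0, 0, 0, 0, 0, 0, 0.1]]]'

```text
t: 4.38
eef_pos: [438.3, -4.1, 23.2]
tcp_rot: [3.141, -0.001, 0.422]
ft_force: [-1.2, -0.1, 9.3]
opening: 0.357
grip_force: 30.0
```

>>> drive_tool --rows '[[[0, 0, -0.1, 0, 0, 0, 0.1], [0, 0, -0.2, 0, 0, -0.055, 0.1], [0, 0, -0.2, 0, 0, -0.055, 0.1], [0, 0, -0.2, 0, 0, -0.055, 0.1], [0, 0, -0.1, 0, 0, -0.055, 0.1]]]'

```text
t: 5.0
eef_pos: [438.1, -4.0, 225.2]
tcp_rot: [3.138, -0.001, 1.119]
ft_force: [-0.3, 0.0, -1.1]
opening: 0.358
grip_force: 30.0
```

>>> drive_tool --rows '[[[0, 0, 0, 0, 0, -0.055, 0.1], [0, 0, 0, 0, 0, -0.055, 0.1], [0.05, 0.2, 0, 0, 0, 0, 0.1], [0.05, 0.2, 0, 0, 0, 0, 0.1], [0.05, 0.2, 0, 0, 0, 0, 0.1]]]'

```text
t: 5.62
eef_pos: [592.5, 16.8, 222.7]
tcp_rot: [3.141, 0.0, 1.459]
ft_force: [0.4, -1.1, -0.9]
opening: 0.352
grip_force: 30.0
```

>>> drive_tool --rows '[[[0.05, 0.1, 0, 0, 0, 0, 0.1], [0, 0, 0, 0, 0, 0, 0.1]]]'

```text
t: 5.88
eef_pos: [618.2, 26.6, 221.7]
tcp_rot: [-3.141, 0.0, 1.459]
ft_force: [-0.7, 0.1, -1.8]
opening: 0.355
grip_force: 30.0
```

```bash
python3 - <<'E'
from h import *
np.set_printoptions(precision=1,suppress=True)
p=env.read_camera("wrist"); cv2.imwrite("pics/w1.png",p["color"]); print(p["pose"][:3,3])
np.savez("w1.npz",K=p["camera_matrix"],P=p["pose"])
for n in ["jar_green","jar_blue","clip","lens","pointer"]:
  for d in env.place_of(n,p)[:2]: X=w(p,d["at"]); print(n,round(d["score"],2),X,proj(p,X))
go([627,152,230],1.475)
E
```

```text
[626.6  98.3 372.2]
jar_green 0.87 [620.4  92.7  -1.8] [309.8 152.3]
jar_blue 0.68 [632.3 206.   -0.9] [308.5  29.8]
clip 0.63 [656.9 -10.7  84. ] [363.3 269.8]
pos [616.8  25.8 222.8] rot [3.1 0.  1.5] t 6.17 shift units [ 0.5 -0.  -0. ]
turn units [ 0.  0. -0.]
```

View pics/w1.png

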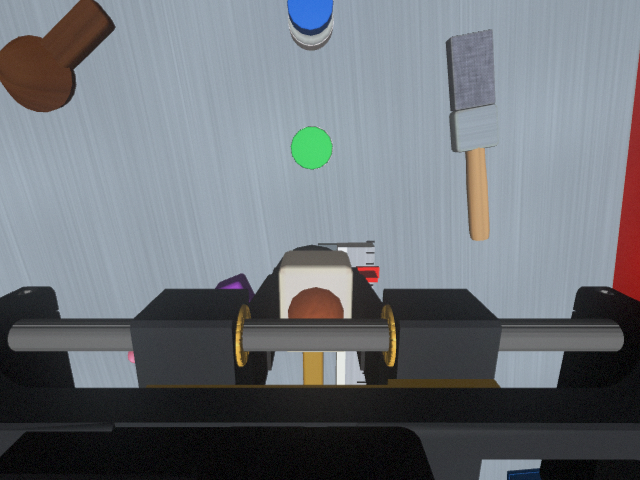

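The white block is held straight, with the green cap at (312,148) and the blue cap at about (310,9). Next I measure the cap centres at z = 60.

```bash
python3 - <<'E'
from h import *
np.set_printoptions(precision=1,suppress=True)
a=cv2.imread("pics/w1.png"); z=np.load("w1.npz"); p={"camera_matrix":z["K"],"pose":z["P"]}
h=cv2.cvtColor(a,cv2.COLOR_BGR2HSV).astype(int)
def cap(lo,hi,box,edge):
    y0,y1,x0,x1=box; m=np.zeros(a.shape[:2],np.uint8); s=h[y0:y1,x0:x1]
    m[y0:y1,x0:x1]=((s[...,0]>lo)&(s[...,0]<hi)&(s[...,1]>120)&(s[...,2]>(150 if edge else 60)))*255
    c=max(cv2.findContours(m,0,1)[0],key=cv2.contourArea)[:,0]; 
    W=np.array([ray(p,q,60)[:2] for q in c if q[1]>1]); A=np.c_[2*W,np.ones(len(W))]
    s=np.linalg.lstsq(A,(W**2).sum(1),rcond=None)[0]; print(s[:2],np.sqrt(s[2]+s[:2]@s[:2])); return s[:2]
g=cap(40,85,(110,190,270,350),0); b=cap(100,130,(0,60,270,350),1)
print(b-g,np.linalg.norm(b-g),(g+b)/2, np.arctan2(-(b-g)[0],(b-g)[1]))
# top camera
a=cv2.imread("pics/top0.png"); h=cv2.cvtColor(a,cv2.COLOR_BGR2HSV).astype(int)
p=env.read_camera("top")
g2=cap(40,85,(200,240,320,355),0); b2=cap(100,130,(200,240,280,312),0); print((g2+b2)/2)
E
```

```text
[623.   97.4] 17.350498701914347
[634.5 206.5] 17.48157361940783
[ 11.5 109.1] 109.6801052574062 [628.8 151.9] -0.10474844621834203
[620.2  96.7] 16.14030062014584
[631.6 205.5] 16.657627712423306
[625.9 151.1]
```

>>> drive_tool --rows '[[[0.2, 0, 0, 0, 0, 0, 0.1], [0.2, -0.014, 0, 0, 0, -0.003, 0.1], [0.105, 0, 0.2, 0, 0, 0, 0.1], [0, 0, 0.2, 0, 0, 0, 0.1], [0, 0, 0, 0, 0, 0, 0.1]]]'

```text
t: 6.85
eef_pos: [626.0, 151.8, 119.6]
tcp_rot: [-3.135, 0.002, 1.468]
ft_force: [-0.4, -0.6, -1.0]
opening: 0.354
grip_force: 30.0
```

```bash
python3 -c "
from h import *
go([627.5,151.6,23.5],1.468)"
```

```text
pos [626.  151.8 119.6] rot [-3.1355e+00  1.6000e-03  1.4684e+00] t 6.85 shift units [0.    0.008 0.384]
turn units [-0.0019  0.0005  0.0001]
```

>>> drive_tool --rows '[[[0, 0.004, 0.2, 0, 0, 0, 0.1], [0, 0, 0.14, 0, 0, 0, 0.1], [0, 0, 0.02, 0, 0, 0, 0.1], [0, 0, 0, 0, 0, 0, 0.1], [0, 0, 0, 0, 0, 0, 0.1]]]'

```text
t: 7.48
eef_pos: [629.9, 151.8, 34.6]
tcp_rot: [3.139, -0.001, 1.468]
ft_force: [0.1, -0.5, -0.7]
opening: 0.358
grip_force: 30.0
```

>>> drive_tool --rows '[[[0, -0.004, 0.03, 0, 0, 0, 0.1], [0, 0, 0, 0, 0, 0, 0.1], [0, 0, 0, 0, 0, 0, 0.1]]]'

```text
t: 7.85
eef_pos: [627.9, 151.9, 24.9]
tcp_rot: [-3.142, 0.0, 1.468]
ft_force: [-1.0, 0.4, -1.3]
opening: 0.355
grip_force: 30.0
```

>>> drive_tool --rows '[[[0, 0, 0.006, 0, 0, 0, 0.1], [0, 0, 0, 0, 0, 0, 0.1]]]'

```text
t: 8.1
eef_pos: [627.9, 151.9, 23.3]
tcp_rot: [3.142, 0.0, 1.468]
ft_force: [0.3, -0.8, -1.2]
opening: 0.354
grip_force: 30.0
```

>>> drive_tool --rows '[[[0, 0, 0.004, 0, 0, 0, 0.1], [0, 0, 0, 0, 0, 0, 0.1]]]'

```text
t: 8.35
eef_pos: [627.9, 151.9, 23.2]
tcp_rot: [3.141, 0.0, 1.468]
ft_force: [-2.4, -0.4, 7.3]
opening: 0.355
grip_force: 30.0
```

Contact. I'll open to 0.6 and then lift.

>>> drive_tool --rows '[[[0, 0, 0, 0, 0, 0, 0.6], [0, 0, 0, 0, 0, 0, 0.6], [0, 0, 0, 0, 0, 0, 0.6], [0, 0, -0.1, 0, 0, 0, 0.6], [0, 0, -0.2, 0, 0, 0, 0.6]]]'

```text
t: 8.98
eef_pos: [626.9, 151.7, 96.3]
tcp_rot: [-3.138, 0.001, 1.468]
ft_force: [0.4, -0.6, -0.2]
opening: 0.603
grip_force: 0.0
```

>>> drive_tool --rows '[[[0, 0, -0.2, 0, 0, 0, 0.7], [0, 0, -0.2, 0, 0, 0, 0.7], [-0.2, 0, -0.1, 0, 0, 0, 0.7], [-0.2, 0, 0, 0, 0, 0, 0.7], [0, 0, 0, 0, 0, 0, 0.7]]]'

```text
t: 9.6
eef_pos: [617.4, 49.8, 222.8]
tcp_rot: [3.141, 0.0, 1.465]
ft_force: [0.6, 0.6, -0.1]
opening: 0.701
grip_force: 0.0
```

```bash
python3 - <<'E'
from h import *
np.set_printoptions(precision=1,suppress=True)
p=env.read_camera("wrist"); cv2.imwrite("pics/w2.png",p["color"]); print(p["pose"][:3,3])
np.savez("w2.npz",K=p["camera_matrix"],P=p["pose"])
for n in ["specimen","jar_green","jar_blue","clip","lens"]:
  for d in env.place_of(n,p)[:1]: X=w(p,d["at"]); print(n,round(d["score"],2),X,proj(p,X))
go([586,-209.5,230],1.47)
E
```

```text
[625.3 121.6 373.2]
specimen 0.81 [628.1 152.9  -1.8] [314.2 114.1]
jar_green 0.97 [619.3  90.5  -2. ] [312.3 176.6]
jar_blue 0.95 [630.1 204.9  -4.3] [310.5  58.6]
clip 0.91 [653.9 -14.1  82.4] [362.2 296.8]
lens 0.6 [613.7 -13.  103. ] [318.1 310.4]
pos [617.6  53.5 222.1] rot [-3.1  0.   1.5] t 9.9 shift units [-1.1 -0.  -0. ]
turn units [-0.  0. -0.]
```

View pics/w2.png

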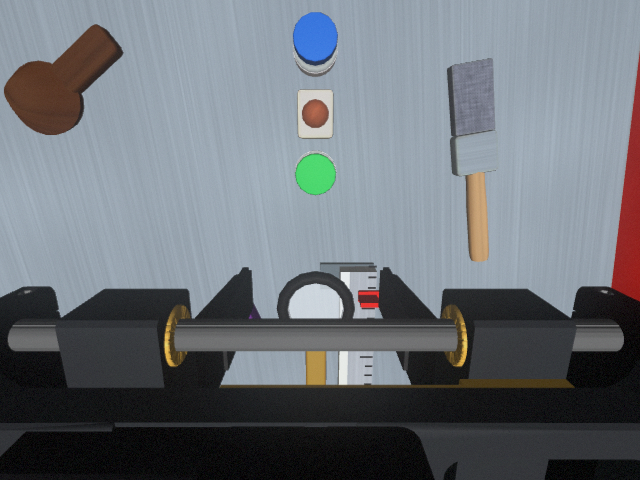

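The block stands upright at (315,113), in line between green (315,173) and blue (315,37). I'll check the midpoint numerically and measure the clip.

```bash
python3 - <<'E'
from h import *
np.set_printoptions(precision=1,suppress=True)
a=cv2.imread("pics/w2.png"); z=np.load("w2.npz"); p={"camera_matrix":z["K"],"pose":z["P"]}
h=cv2.cvtColor(a,cv2.COLOR_BGR2HSV).astype(int)
def pts(f,box):
    y0,y1,x0,x1=box; m=np.zeros(a.shape[:2],np.uint8); s=h[y0:y1,x0:x1]
    m[y0:y1,x0:x1]=f(s)*255
    return max(cv2.findContours(m,0,1)[0],key=cv2.contourArea)[:,0]
def circ(c):
    W=np.array([ray(p,q,60)[:2] for q in c],np.float32); return np.array(cv2.minAreaRect(W)[0]),W
g,_=circ(pts(lambda s:(s[...,0]>40)&(s[...,0]<85)&(s[...,1]>120)&(s[...,2]>150),(145,200,280,350)))
b,_=circ(pts(lambda s:(s[...,0]>100)&(s[...,0]<130)&(s[...,1]>120)&(s[...,2]>150),(0,75,280,350)))
c=pts(lambda s:((s[...,0]<30)|(s[...,0]>170))&(s[...,2]>80),(85,143,290,340))
r=cv2.minAreaRect(np.array([ray(p,q,30)[:2] for q in c],np.float32))
print(g,b,(g+b)/2,r)
c=pts(lambda s:((s[...,0]<8)|(s[...,0]>172))&(s[...,1]>150)&(s[...,2]>60),(280,320,345,390))
print(c.min(0),c.max(0)); np.savetxt
for zz in (85,105): print(zz,[ray(p,q,zz)[:2] for q in (c.min(0),c.max(0))])
cv2.imwrite("pics/clip.png",cv2.resize(a[230:390,290:410],None,fx=5,fy=5,interpolation=cv2.INTER_CUBIC)[:600])
E
```

```text
[622.9  97.5] [634.6 206.6] [628.8 152. ] ((628.2269287109375, 150.2246551513672), (43.1588020324707, 32.48361587524414), 84.59595489501953)
[359 291] [378 298]
85 [array([651.2,  -7. ]), array([667.7, -15.6])]
105 [array([649.4,   1.9]), array([664.8,  -6.1])]
```

View pics/clip.png

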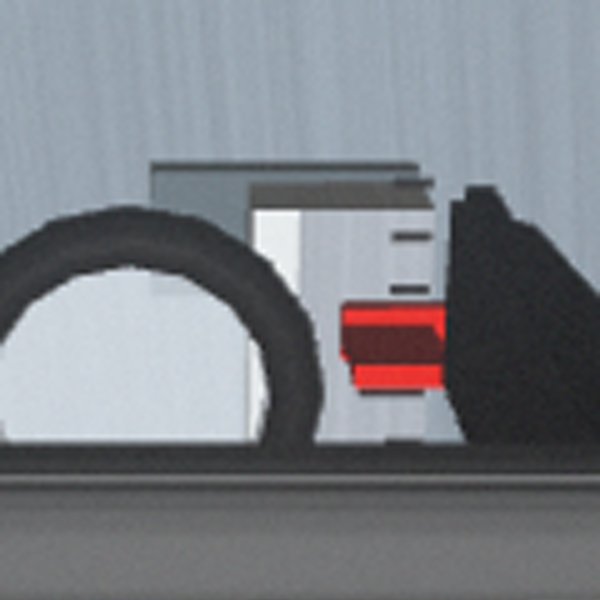

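>>> drive_tool --rows '[[[-0.22, 0, 0, 0, 0, 0, 0.9], [-0.22, 0, 0, 0, 0, 0, 0.9], [-0.22, 0, 0, 0, 0, 0, 0.9], [-0.22, 0, 0, 0, 0, 0, 0.9], [-0.22, 0, 0, 0, 0, 0, 0.9]]]'

```text
t: 10.52
eef_pos: [589.5, -222.0, 222.3]
tcp_rot: [3.142, 0.0, 1.469]
ft_force: [0.7, -0.2, 0.3]
opening: 0.9
grip_force: 0.0
```

>>> drive_tool --rows '[[[-0.22, 0, 0, 0, 0, 0, 0.9], [0, 0, 0, 0, 0, 0, 0.9], [0, 0, 0, 0, 0, 0, 0.9]]]'

```text
t: 10.9
eef_pos: [583.9, -275.0, 222.0]
tcp_rot: [-3.141, -0.0, 1.468]
ft_force: [0.1, -0.5, -0.6]
opening: 0.901
grip_force: 0.0
```

```bash
python3 - <<'E'
from h import *
np.set_printoptions(precision=1,suppress=True)
p=env.read_camera("wrist"); cv2.imwrite("pics/w3.png",p["color"]); print(p["pose"][:3,3])
np.savez("w3.npz",K=p["camera_matrix"],P=p["pose"])
for n in ["grip","button_face","pointer","lens","clip"]:
  for d in env.place_of(n,p)[:1]: X=w(p,d["at"]); print(n,round(d["score"],2),X,proj(p,X))
go([588,-210,170],1.466)
E
```

```text
[ 591.7 -203.2  372.6]
grip 0.75 [ 588.4 -205.3  137.7] [310.5 150.1]
button_face 0.73 [ 618.1 -212.3  139.3] [356.7 156.3]
pointer 0.96 [ 627.2 -171.9   84.9] [356.6  99.8]
pos [ 584.1 -274.8  222.5] rot [3.1 0.  1.5] t 11.2 shift units [ 0.3 -0.   0.2]
turn units [0. 0. 0.]
```

View pics/w3.png

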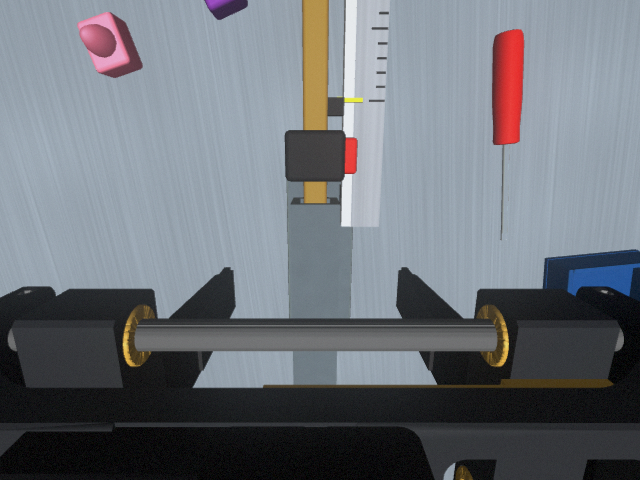

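The picture shows the grip block top at (315,155), the red button at (350,156) and the yellow pointer tip at about (362,100), beside a long tick.

```bash
python3 - <<'E'
from h import *
np.set_printoptions(precision=2,suppress=True)
a=cv2.imread("pics/w3.png"); z=np.load("w3.npz"); p={"camera_matrix":z["K"],"pose":z["P"]}
for n,uv,zz in [("blk",(315.3,155.5),162),("L",(285.5,155.5),162),("R",(345,155.5),162),("btn",(357,156),142),("ptr",(352,100),86),("ptrtip",(363,100),86)]: print(n,ray(p,uv,zz))
z=np.load("w2.npz"); q={"camera_matrix":z["K"],"pose":z["P"]}
print("clip top",ray(q,(370,305),105),"edges",ray(q,(370,302.4),105)[1],ray(q,(370,307.6),105)[1])
h=cv2.cvtColor(a,cv2.COLOR_BGR2HSV).astype(int)
# tube edges -> yaw
P=[]
for r in range(5,90,5):
    s=np.where((h[r,280:340,0]>10)&(h[r,280:340,0]<25)&(h[r,280:340,1]>120))[0]
    P.append(ray(p,(280+s.mean(),r),110)[:2])
P=np.array(P); f=np.polyfit(P[:,1],P[:,0],1); print("tube slope",f[0],"x at -210",np.polyval(f,-210))
b=np.array(ray(p,(315.3,155.5),162))[:2]; print("yaw",np.arctan2(*(np.array([628.3,151.9])-b)))
E
```

```text
blk [ 591.28 -208.44  162.  ]
L [ 573.83 -206.63  162.  ]
R [ 608.68 -210.24  162.  ]
btn [ 617.97 -212.01  142.  ]
ptr [ 623.55 -171.82   86.  ]
ptrtip [ 631.99 -172.69   86.  ]
clip top [657.68 -11.77 105.  ] edges -9.395333176962296 -14.154699859842665
tube slope 0.11286466716232484 x at -210 590.1313747251587
yaw 0.10237989023098057
```

>>> drive_tool --rows '[[[0.2, 0.003, 0, 0, 0, 0, 0.9], [0.065, 0, 0, 0, 0, 0.001, 0.9], [0, 0, 0.15, 0, 0, 0, 0.9], [0, 0, 0.15, 0, 0, 0, 0.8], [0, 0, 0.03, 0, 0, 0, 0.8]]]'

```text
t: 11.82
eef_pos: [590.6, -209.6, 138.0]
tcp_rot: [-3.138, -0.001, 1.465]
ft_force: [0.2, -0.8, 0.4]
opening: 0.809
grip_force: 0.0
```

>>> drive_tool --rows '[[[0, 0, 0, 0, 0, 0, 0.3], [0, 0, 0, 0, 0, 0, 0.3], [0, 0, 0, 0, 0, 0, 0.3], [0, 0, 0, 0, 0, 0, 0.3], [0, 0, 0, 0, 0, 0, 0.3]]]'

```text
t: 12.45
eef_pos: [590.7, -210.1, 140.8]
tcp_rot: [-3.141, 0.001, 1.465]
ft_force: [-8.2, 0.9, 9.9]
opening: 0.386
grip_force: 30.0
```

>>> drive_tool --rows '[[[0.05, 0, 0, 0, 0, 0, 0.3], [0.05, 0, 0, 0, 0, 0, 0.3], [0.05, 0, 0, 0, 0, 0, 0.3], [0.05, 0, 0, 0, 0, 0, 0.3], [0, 0, 0, 0, 0, 0, 0.3]]]'

```text
t: 13.08
eef_pos: [595.9, -160.0, 140.8]
tcp_rot: [-3.141, 0.001, 1.466]
ft_force: [-8.0, -2.3, 8.4]
opening: 0.388
grip_force: 30.0
```

>>> drive_tool --rows '[[[0.1, 0, 0, 0, 0, 0, 0.3], [0.1, 0, 0, 0, 0, 0, 0.3], [0.1, 0, 0, 0, 0, 0, 0.3], [0.1, 0, 0, 0, 0, 0, 0.3], [0, 0, 0, 0, 0, 0, 0.3]]]'

```text
t: 13.7
eef_pos: [606.4, -59.8, 140.8]
tcp_rot: [-3.141, 0.001, 1.467]
ft_force: [-9.9, -3.2, 9.4]
opening: 0.391
grip_force: 30.0
```

>>> drive_tool --rows '[[[0.03, 0, 0, 0, 0, 0, 0.3], [0, 0, 0, 0, 0, 0, 0.3], [0, 0, 0, 0, 0, 0, 0.3]]]'

```text
t: 14.08
eef_pos: [607.1, -53.8, 140.8]
tcp_rot: [-3.141, 0.001, 1.465]
ft_force: [-8.6, -3.8, 9.8]
opening: 0.389
grip_force: 30.0
```

```bash
python3 - <<'E'
from h import *
np.set_printoptions(precision=1,suppress=True)
for c in ["wrist","scene","top"]:
  p=env.read_camera(c); cv2.imwrite(f"pics/{c}4.png",p["color"]); print(c,p["pose"][:3,3])
  np.savez(f"{c}4.npz",K=p["camera_matrix"],P=p["pose"])
  for n in ["pointer","clip"]:
    for d in env.place_of(n,p)[:1]: X=w(p,d["at"]); print(n,round(d["score"],2),X,proj(p,X))
print(env.state()["eef_pos"])
a=cv2.imread("pics/wrist4.png"); b=cv2.imread("pics/scene4.png"); 
K=np.hstack([cv2.resize(a[30:230,300:460],(480,600),interpolation=2),cv2.resize(b[180:280,190:240],(300,600),interpolation=2)])
cv2.imwrite("pics/c4.png",K)
E
```

```text
wrist [615.1  18.1 291.2]
pointer 0.68 [643.7 -15.2  86.6] [369.4 198.6]
clip 0.68 [655.8  -9.2  84.8] [388.7 185.9]
scene [ 867.9  637.  1079.1]
pointer 0.72 [788.   81.2   2.4] [198.9 316. ]
clip 0.52 [659.1 -11.1  84.7] [230.9 230.6]
top [ 375.2  117.9 1459.3]
pointer 0.73 [641.5 -19.   85.6] [383.9 213.1]
[607.  -53.9 140.8]
```

View pics/c4.png

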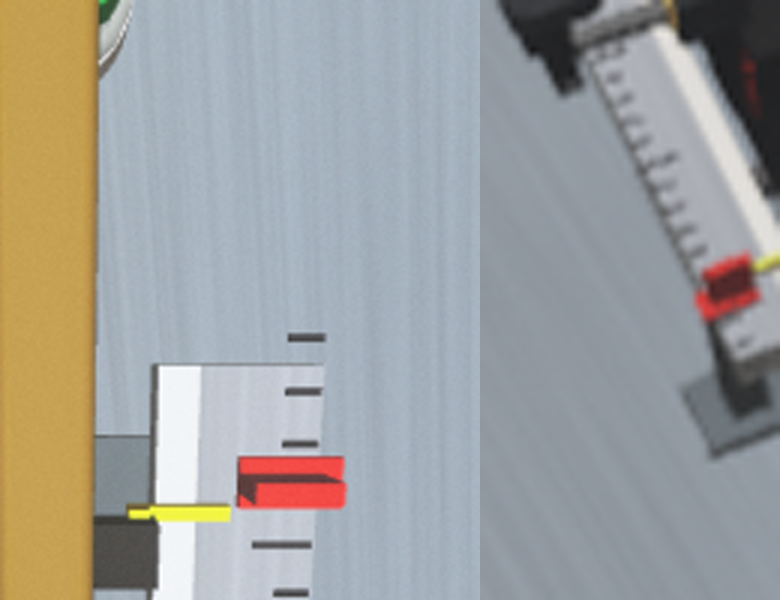

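The pointer is at crop row 513, just short of the clip, whose tab top is at crop rows 482–508.

```bash
python3 - <<'E'
from h import *
np.set_printoptions(precision=1,suppress=True)
z=np.load("wrist4.npz"); p={"camera_matrix":z["K"],"pose":z["P"]}
f=lambda u,v:(300+u/3,30+v/3)
ax=np.array([.1045,.9945])
for n,uv,zz in [("top front",(295,482),105),("top back",(295,508),105),("tab base front",(260,475),85),("foot front",(240,457),86),("ptr",(215,513),86),("ptr",(215,513),88),("tick",(305,391),85),("tick",(300,443),85),("tick",(292,545),85),("tick",(290,593),85)]:
    X=ray(p,f(*uv),zz); print(n,X,"s",X[:2]@ax)
E
```

```text
top front [656.8  -9.6 105. ] s 59.08184393862623
top back [656.6 -14.3 105. ] s 54.42851809811747
tab base front [654.5 -10.5  85. ] s 57.97074327178584
foot front [650.6  -6.4  86. ] s 61.59341588514236
ptr [645.1 -16.9  86. ] s 50.60894465045102
ptr [644.8 -16.6  88. ] s 50.9179930939233
tick [664.    4.8  85. ] s 74.11065261607044
tick [662.6  -5.1  85. ] s 64.19175570790101
tick [660.1 -25.1  85. ] s 43.98476550997306
tick [659.3 -35.   85. ] s 34.11362965333895
```

>>> drive_tool --rows '[[[0.023, 0, 0, 0, 0, 0, 0.3], [0, 0, 0, 0, 0, 0, 0.3], [0, 0, 0, 0, 0, 0, 0.3]]]'

```text
t: 14.9
eef_pos: [607.6, -48.1, 140.8]
tcp_rot: [-3.141, 0.001, 1.465]
ft_force: [-9.1, -3.8, 10.4]
opening: 0.391
grip_force: 30.0
```

```bash
python3 - <<'E'
from h import *
p=env.read_camera("wrist"); cv2.imwrite("pics/w5.png",p["color"])
np.savez("w5.npz",K=p["camera_matrix"],P=p["pose"])
a=p["color"]; cv2.imwrite("pics/c5.png",cv2.resize(a[130:230,330:430],(600,600),interpolation=2))
print(env.state()["eef_pos"],env.state()["opening"])
E
```

```text
[607.63953925 -48.13295303 140.78677721] 0.3890688724145556
```

View pics/c5.png

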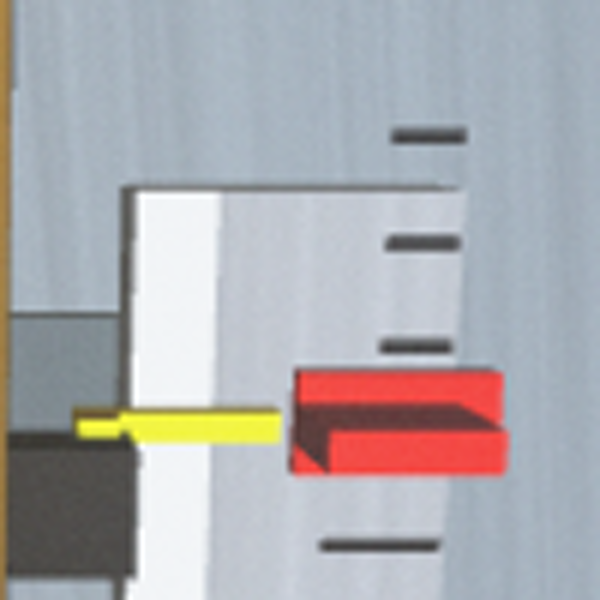

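The yellow pointer (row 426) lines up with the centre of the clip's foot (rows 370–472, middle 421), to within about 0.3 mm. The grip opening shows the button fully in.

```bash
python3 -c "
from cell import env
print(env.job_done())"
```

```text
the job is handed in; nothing more can be done
None
```

The job is handed in at about 15 s of the 51 s: the specimen stands upright about 1–2 mm from the jars' midpoint by camera, and the arm holds the loupe with the button squeezed and the pointer within about 0.3 mm of the clip (no verdict was returned).

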